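Rack and cure the finish samples

TASK

Slide every finish-sample panel on the bench fully home into the rack lane whose end stop has its colour. Once all are in, take the curing lamp and, going in the order yellow, green, blue, red (skipping colours that are absent), hold its beam still on the middle of each panel from about 10 cm away for three seconds; then lay the lamp back in its cradle as you found it. Leave the two tubs and the tape roll where they are, and leave every panel fully home.

Things in the scene. Friction and masses are not known exactly. Their poses are not given: they have to be found in the camera images.
- rack: Low fixed curing rack: plywood base, aluminium rails, four lanes side by side, open in front (its -x side, towards the robot), each ending at a coloured stop. Origin: its centre at bench height; x points into the lanes, y left, z up. Lane centres y = +120 (yellow), +40 (green), -40 (blue), -120 (red) mm. Rails 56 mm high, stops 64 mm. Mouths at x = -45, stops at x = +45 mm.
- cradle: Grey lamp cradle fixed to the bench: foot plate 112 x 74 x 10 mm and two forked supports at x = -42 and +42 mm (12 mm thick), saddles 42 mm above the bench, forks 36 mm wide between cheeks that rise to 64 mm. Origin: under the centre of the foot plate; x along the lamp, towards its head. The 72 mm between the supports are free for the fingers.
- lamp: Hand-held curing lamp, 0.3 kg, in the cradle: black bar handle 126 (x) x 28 (y) x 26 mm (z), orange cap 34 mm square at the -x end (x = -73 to -59 mm, 2 mm below the handle), orange round head 34 mm across at the +x end, bent 60 degrees downward. Origin: centre of the handle's underside; x to the head, z up. In the cradle: parallel to the cradle's frame, origin 42 mm above its origin.
- beam (a point): Centre of the lamp's glass: 84.5 mm ahead (x) of the lamp's origin and 26 mm below it. Its z axis is the beam, (0.5, 0, -0.866) in the lamp's frame; its y axis is the lamp's y. The lamp needs no switching on.
- home_yellow (a point): Where the centre of the yellow panel is when fully home against its stop: rack x = -20 mm, 40 mm above the bench; axes as the rack's. 40 mm of the panel then stick out of the mouth. Lane 49 mm wide, 18 mm high, floor 34 mm above the bench, its front edge bevelled 8 mm; flared mouth 12 mm long, about 58 mm wide at the front; 5 mm lips over the panel's long edges, open upward between them.
- home_green (a point): Where the centre of the green panel is when fully home against its stop: rack x = -20 mm, 40 mm above the bench; axes as the rack's. 40 mm of the panel then stick out of the mouth. Lane 49 mm wide, 18 mm high, floor 34 mm above the bench, its front edge bevelled 8 mm; flared mouth 12 mm long, about 58 mm wide at the front; 5 mm lips over the panel's long edges, open upward between them.
- home_blue (a point): Where the centre of the blue panel is when fully home against its stop: rack x = -20 mm, 40 mm above the bench; axes as the rack's. 40 mm of the panel then stick out of the mouth. Lane 49 mm wide, 18 mm high, floor 34 mm above the bench, its front edge bevelled 8 mm; flared mouth 12 mm long, about 58 mm wide at the front; 5 mm lips over the panel's long edges, open upward between them.
- home_red (a point): Where the centre of the red panel is when fully home against its stop: rack x = -20 mm, 40 mm above the bench; axes as the rack's. 40 mm of the panel then stick out of the mouth. Lane 49 mm wide, 18 mm high, floor 34 mm above the bench, its front edge bevelled 8 mm; flared mouth 12 mm long, about 58 mm wide at the front; 5 mm lips over the panel's long edges, open upward between them.
- panel_yellow: Yellow finish-sample panel (may be absent): wooden slab 130 mm (x) x 46 mm (y) x 12 mm (z), 0.09 kg, painted yellow on both faces, starting flat on the bench with x roughly away from the robot. Origin: centre of the slab. Belongs in the yellow lane of the rack; either end may go in first.
- panel_green: Green finish-sample panel (may be absent): wooden slab 130 mm (x) x 46 mm (y) x 12 mm (z), 0.09 kg, painted green on both faces, starting flat on the bench with x roughly away from the robot. Origin: centre of the slab. Belongs in the green lane of the rack; either end may go in first.
- panel_blue: Blue finish-sample panel (may be absent): wooden slab 130 mm (x) x 46 mm (y) x 12 mm (z), 0.09 kg, painted blue on both faces, starting flat on the bench with x roughly away from the robot. Origin: centre of the slab. Belongs in the blue lane of the rack; either end may go in first.
- panel_red: Red finish-sample panel (may be absent): wooden slab 130 mm (x) x 46 mm (y) x 12 mm (z), 0.09 kg, painted red on both faces, starting flat on the bench with x roughly away from the robot. Origin: centre of the slab. Belongs in the red lane of the rack; either end may go in first.
- tub_orange: Bystander: white finish tub with orange lid, 92 mm across, 55 mm high; origin under its centre. It stands left of the panels when the cradle is right of them, and the reverse.
- tub_purple: Bystander: white finish tub with purple lid, 92 mm across, 85 mm high, beside the rack; origin under its centre.
- tape_roll: Bystander: roll of masking tape, 100 mm across, 45 mm high, beside the rack; origin under its centre.
Not all that is in view belongs to the job. Of the things that look like the panel_yellow, the largest one is meant.

How it is judged:
By the outcome, as a careful person would: the job done as asked, in the order asked, and still so for the second after the job is handed in, with the robot touching nothing.
Of panel_yellow, panel_green, panel_blue, panel_red only 3 to 4 are there at a start; the rules pass over those that are not, and their reading is None.
At some moment in a run one of panel_yellow, panel_green, panel_blue, panel_red may be knocked a few centimetres aside while the robot is not near it.
It also fails if it takes over 210 s, if anything falls off the work surface, if the arm or the gripper's body presses on something with over 40 N, if the wrist force passes 120 N, or if a joint passes its speed limit or range.

ROBOT

A 6-joint arm with a two-finger parallel gripper is mounted at the origin on the work surface. World frame = base frame: x ahead of the robot, y to its left, z up, the work surface at z = 0. Lengths are in m, angles in rad, forces in N, time in s.
With the tool pointing down it reaches from about 0.325 to 0.775 m from the base axis. Payload 5.5 kg.
Tool frame: the origin (TCP) lies between the finger pads; the fingertips stand 8 mm ahead of it and the grasp point (between the pads) lies 11 mm behind it (tcp_to_tips is the distance from the TCP to the fingertips, in m); z points along the fingers, y is the direction in which the jaws open and shut (so a half turn about z gives the same grasp; the last joint's range is limited). The gripper opens to 88 mm and grips with 3 to 60 N. Pads are 20 mm wide; open, the fingers measure 115 mm over their backs; the gripper's body (75 mm by 178 mm) begins 61 mm behind the grasp point.
Start: joints at [-1.334, 0.091, 1.231, -0, 1.82, -0.057], TCP at [0.174, -0.574, 0.231] pointing down, gripper open.
Joint ranges: [-2.87, 2.87], [-0.86, 2.18], [0.17, 2.46], [-1.51, 4.65], [0.06, 2.69], [-2.65, 2.65]. Speed limits (rad/s): [2.57, 2.57, 3.01, 3.14, 3.14, 3.14].

INTERFACE

Orientations are given as a unit quaternion [w, x, y, z].
In Python, from bench import * gives the robot as it stands. Calls block until the motion is done:
- move_to(position, orientation): joint-space move of the TCP to a pose.
- move_l(position, speed=0.15, orientation=None): straight line of the TCP; orientation=None keeps the orientation; speed is the mean speed in m/s.
- movej(angles): joint-space move.
- gripper_open() and close(): open the fingers fully, or close them until they stop; the grip force is fixed at half the most.
- hold(seconds).
- inverse_kinematics(position, orientation): joint angles nearest the present ones, or None.
- state(): the state.
- get_image(name): name is "side" or "top" or "wrist"; returns a dict with "frame" (384x512x3 uint8, blue, green, red), "depth" (384x512 float32, m along the optical axis (not along the pixel's ray), 0 where there is no reading), "camera_matrix" (3x3 intrinsics, pixels), "k1" (the pictures are not rectified: a ray, as slopes to the right and down, at radius r is drawn at 1 + k1 r^2 times it, then the intrinsics apply), "view" (4x4, takes a point from world to camera coordinates). Camera axes: x right, y up, looking along -z (the intrinsics and any distortion apply to the point x, -y, -z); pixel columns grow to the right and rows downward; lengths in m; the calibration is good to about 2 mm. A picture is of the moment at which its call begins.
A pose or a line that the arm cannot do raises IKError and nothing moves.
- job_done(): hands the job in, once; it reports no verdict.
The state is a dict: "time": time; "joint_pos": joint angles; "dq": joint speeds; "joint_torque": joint torques, N m; "ee_pos": TCP position; "ee_rot": TCP orientation; "ft_force": force on the tool from outside, world axes, zero at the start; "moment": the same for the moment, N m; "finger_gap": finger opening in m.
Only numpy, scipy, OpenCV 4.12 (cv2) and the standard library are available. Lean on these libraries where they do the work, as an engineer would, in place of code of your own. Each camera call takes 0.05 s, during which the arm holds its last target.

## Working session

There is one attempt and no reset: what is moved stays moved. The work goes in short steps, each a Python script; the robot and the scene stay as the last script left them, time stands still between calls to the robot, and variables do not carry over. Pictures are saved under pics/ and viewed, and the job is handed in when it is done.

```bash
ls; mkdir -p pics; python3 - <<'E'
from bench import *
import cv2,numpy as np
for n in ["side","top","wrist"]:
    im=get_image(n); cv2.imwrite(f"pics/a_{n}.png",im["frame"]); print(n,im["camera_matrix"].tolist(),im["k1"],np.round(im["view"],3).tolist())
s=state(); print(s["time"],s["ee_pos"],s["ee_rot"],s["finger_gap"])
E
```

```text
pics
side [[460.28198596939853, 0.0, 253.96291485127963], [0.0, 460.28198596939853, 192.2490500260895], [0.0, 0.0, 1.0]] 0.04621822431443016 [[0.964, -0.265, 0.002, -0.524], [0.155, 0.569, 0.808, -0.139], [-0.215, -0.779, 0.589, -0.997], [0.0, 0.0, 0.0, 1.0]]
top [[494.6588443326492, 0.0, 243.9071275486252], [0.0, 494.6588443326492, 196.5884314921137], [0.0, 0.0, 1.0]] 0.016420000501747113 [[-0.022, -1.0, -0.01, -0.002], [0.997, -0.023, 0.067, -0.545], [-0.067, -0.009, 0.998, -1.374], [0.0, 0.0, 0.0, 1.0]]
wrist [[278.2621854553757, 0.0, 257.94713412395885], [0.0, 278.2621854553757, 191.33482118434875], [0.0, 0.0, 1.0]] -0.06658441158102103 [[0.289, -0.957, -0.002, -0.599], [0.927, 0.281, -0.247, 0.029], [0.237, 0.07, 0.969, -0.388], [0.0, 0.0, 0.0, 1.0]]
0.15 [ 0.17369102 -0.57409666  0.22977396] [-7.33992412e-04  9.89230948e-01  1.46361150e-01 -7.67245923e-05] 0.08803470878765667
```

View pics/a_top.png

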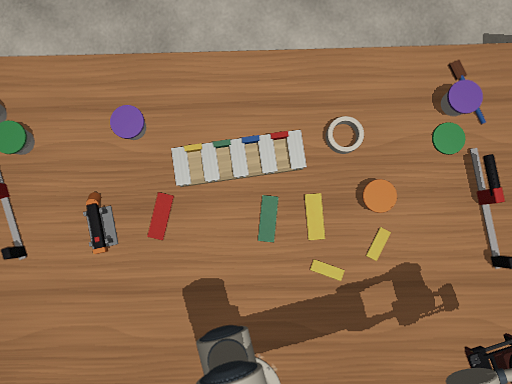

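View pics/a_side.png

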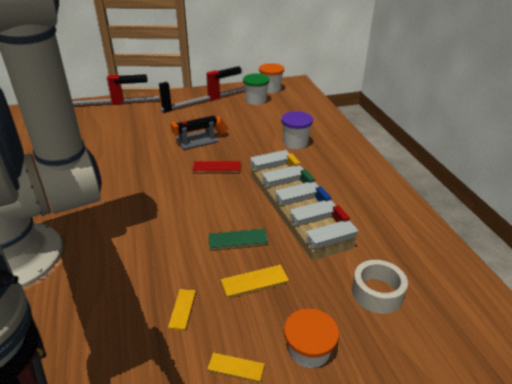

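```bash
cat > h.py <<'E'
from bench import *
import cv2,numpy as np
from scipy.spatial.transform import Rotation as R
def p2w(im,uv,z):
    uv=np.array(uv,float).reshape(-1,1,2)
    n=cv2.undistortPoints(uv,im["camera_matrix"],np.array([im["k1"],0,0,0,0.])).reshape(-1,2)
    V=np.array(im["view"]);C=-V[:3,:3].T@V[:3,3]
    d=np.c_[n[:,0],-n[:,1],-np.ones(len(n))]@V[:3,:3]
    t=(z-C[2])/d[:,2]
    return (C+t[:,None]*d)
def w2p(im,P):
    P=np.array(P,float).reshape(-1,3);V=np.array(im["view"]);c=P@V[:3,:3].T+V[:3,3]
    x=c[:,0]/-c[:,2];y=-c[:,1]/-c[:,2];r=1+im["k1"]*(x*x+y*y);K=im["camera_matrix"]
    return np.c_[K[0,0]*x*r+K[0,2],K[1,1]*y*r+K[1,2]]
def crop(im,x0,y0,x1,y1,s,name,draw=()):
    f=cv2.resize(im["frame"][y0:y1,x0:x1],None,fx=s,fy=s,interpolation=cv2.INTER_CUBIC)
    for uv in draw:
        for u,v in uv: cv2.circle(f,(int((u-x0+.5)*s),int((v-y0+.5)*s)),2,(255,0,255),-1)
    cv2.imwrite("pics/"+name,f)
HS={'red':((0,6),(150,255)),'green':((65,90),(100,255)),'yellow':((22,32),(150,255)),'blue':((105,125),(100,255))}
def panels(im,z=0.012,minlen=0.1):
    h=cv2.cvtColor(im["frame"],cv2.COLOR_BGR2HSV);o={}
    for c,(hr,sr) in HS.items():
        m=cv2.inRange(h,(hr[0],sr[0],50),(hr[1],255,255))
        if c=='red': m|=cv2.inRange(h,(172,150,50),(180,255,255))
        cs,_=cv2.findContours(m,cv2.RETR_EXTERNAL,cv2.CHAIN_APPROX_NONE)
        for k in cs:
            if cv2.contourArea(k)<200: continue
            P=p2w(im,k.reshape(-1,2),z)[:,:2].astype(np.float32)
            (cx,cy),(a,b),_=r=cv2.minAreaRect(P*1000)
            if not(105<max(a,b)<150 and 36<min(a,b)<62): continue
            B=cv2.boxPoints(r);e=[B[1]-B[0],B[2]-B[1]];e=max(e,key=np.linalg.norm)
            if e[0]<0:e=-e
            o[c]=(cx/1000,cy/1000,np.degrees(np.arctan2(e[1],e[0])),max(a,b),min(a,b))
    return o
E
python3 - <<'E'
from h import *
im=get_image("top")
for c,v in panels(im).items(): print(c,np.round(v,3))
crop(im,160,120,320,200,5,"b_rack.png")
crop(im,70,180,190,260,6,"b_lamp.png")
s=get_image("side"); crop(s,160,100,250,160,8,"b_lamps.png")
crop(im,250,180,350,255,7,"b_pan.png")
E
```

```text
red [  0.496   0.223 -14.647 129.453  46.088]
```

View pics/b_rack.png

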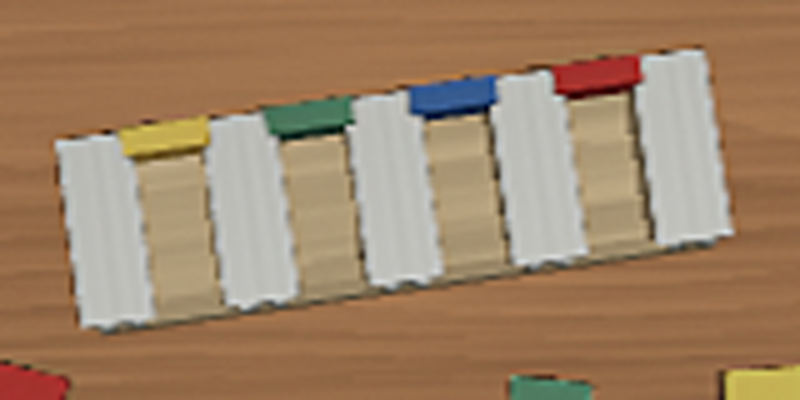

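View pics/b_lamp.png

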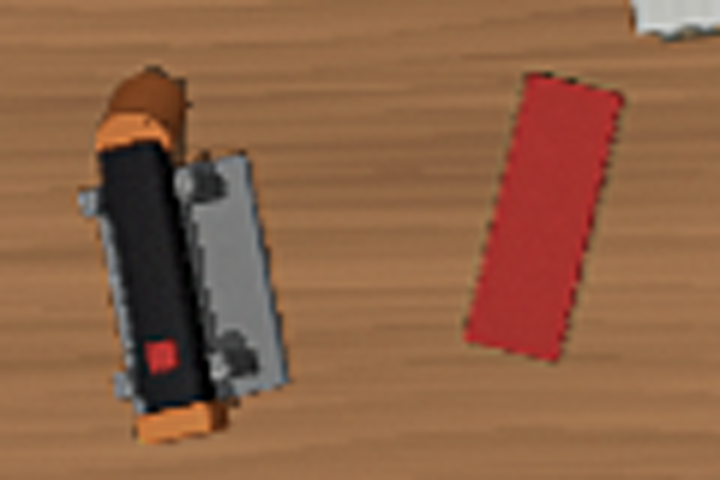

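View pics/b_lamps.png

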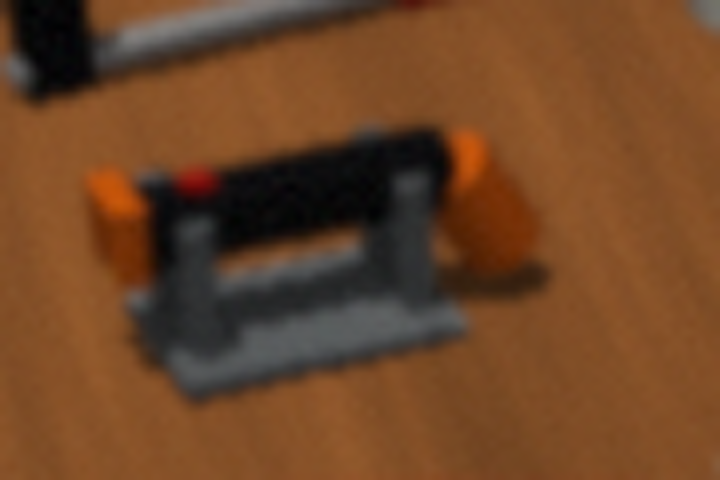

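View pics/b_pan.png

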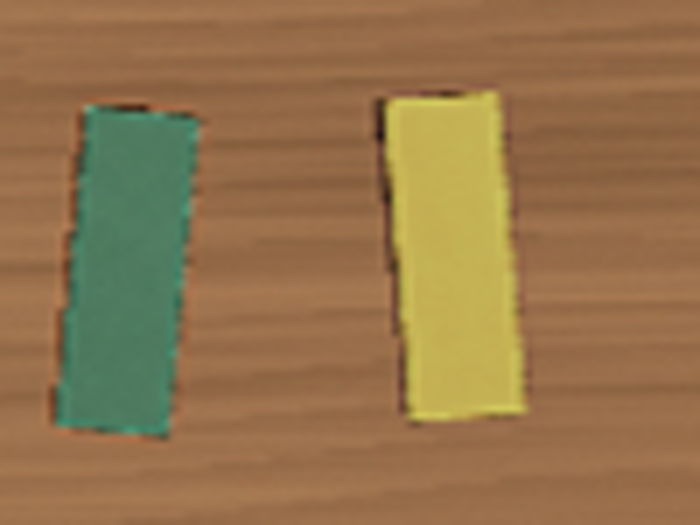

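```bash
python3 - <<'E'
from h import *
im=get_image("top")
h=cv2.cvtColor(im["frame"],cv2.COLOR_BGR2HSV)
for u,v in [(268,219),(315,217),(160,216),(378,244),(250,139)]: print(h[v,u])
w=get_image("wrist");V=w["view"];C=-V[:3,:3].T@V[:3,3];s=state()
print("cam",C,V[2,:3]*-1, "in tool", R.from_quat(np.r_[s["ee_rot"][1:],s["ee_rot"][0]]).inv().apply(C-s["ee_pos"]))
# rack initial points from crop pixels (crop/5 + offset)
pts=np.array([[57,140],[705,48],[735,232],[85,327]])/5+[160,120]-.5
P=p2w(im,pts,0.056);print(np.round(P,4));print(P.mean(0), np.linalg.norm(P[0]-P[1]),np.linalg.norm(P[2]-P[3]),np.linalg.norm(P[1]-P[2]),np.linalg.norm(P[0]-P[3]))
E
```

```text
[ 71  91 123]
[ 25 146 196]
[  1 182 165]
[ 26 144 195]
[108 155 145]
cam [ 0.23843372 -0.55440668  0.38293532] [-0.23697529 -0.07099004 -0.96891853] in tool [ 0.0676753  -0.00032623 -0.15258026]
[[ 0.6821  0.1835  0.056 ]
 [ 0.7248 -0.1751  0.056 ]
 [ 0.6223 -0.1885  0.056 ]
 [ 0.5782  0.1694  0.056 ]]
[ 0.65183267 -0.0026881   0.056     ] 0.3611131712618037 0.3606432687575187 0.10336560457917857 0.10487725114892968
```

```bash
sed -i "s/'green':((65,90),(100,255))/'green':((62,82),(70,255))/; s/'yellow':((22,32),(150,255))/'yellow':((22,30),(120,255))/" h.py
cat >> h.py <<'E'
def q(psi): return [0.,np.cos(psi/2),np.sin(psi/2),0.]
E
python3 - <<'E'
from h import *
im=get_image("top")
for c,v in panels(im).items(): print(c,np.round(v,3))
ik=inverse_kinematics([0.58,0,0.27],q(0)); print(ik)
ik=inverse_kinematics([0.58,0,0.27],q(np.pi)); print(ik)
move_to([0.58,0,0.27],q(0))
w=get_image("wrist"); cv2.imwrite("pics/c_wrist.png",w["frame"])
np.save("w1.npy",w,allow_pickle=True)
for c,v in panels(w).items(): print(c,np.round(v,3))
print(state()["time"])
E
```

```text
red [  0.496   0.223 -14.647 129.595  46.088]
green [ 4.82000e-01 -8.00000e-02 -7.22900e+00  1.28356e+02  4.43280e+01]
yellow [  0.485  -0.212   2.994 128.734  46.824]
[-5.86543156e-02  4.86478665e-02  1.20521521e+00 -4.44089210e-16
  1.88772958e+00  1.51214201e+00]
[-5.86543156e-02  4.86478665e-02  1.20521521e+00 -4.44089210e-16
  1.88772958e+00 -1.62945064e+00]
red [  0.5     0.221 -14.886 132.557  47.213]
green [ 4.86000e-01 -8.00000e-02 -6.91800e+00  1.28886e+02  4.49490e+01]
yellow [  0.488  -0.211   3.177 128.536  45.341]
2.95
```

View pics/c_wrist.png

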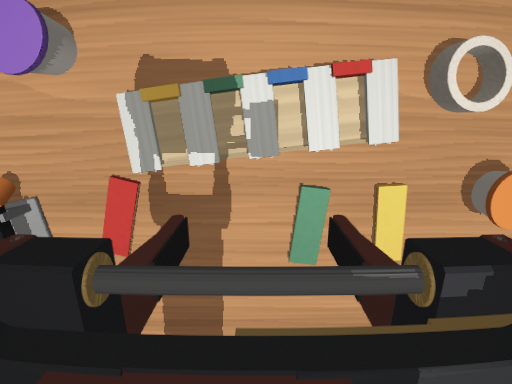

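```bash
python3 - <<'E'
from h import *
w=np.load("w1.npy",allow_pickle=True).item()
crop(w,105,50,265,180,5,"d1.png"); crop(w,250,50,410,180,5,"d2.png")
E
```

```text
(no output)
```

View pics/d1.png

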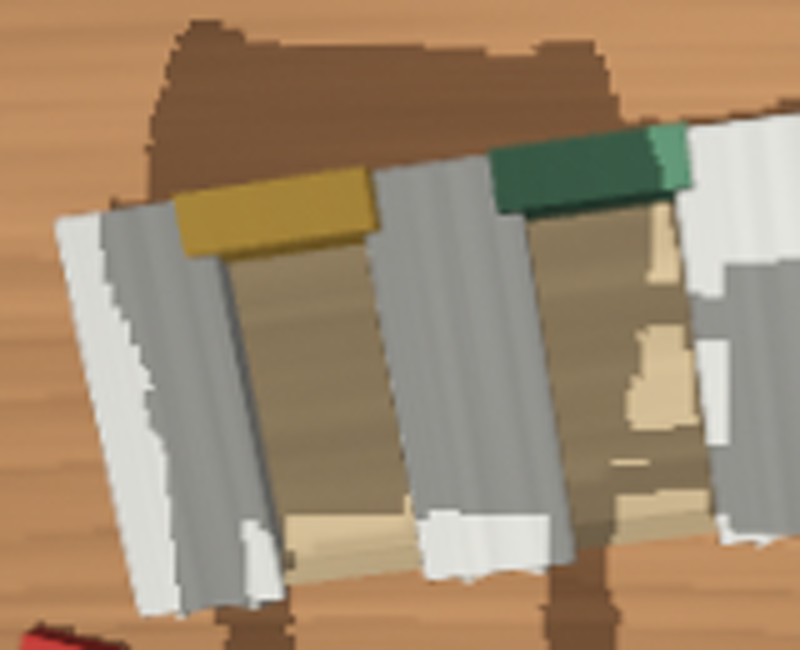

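View pics/d2.png

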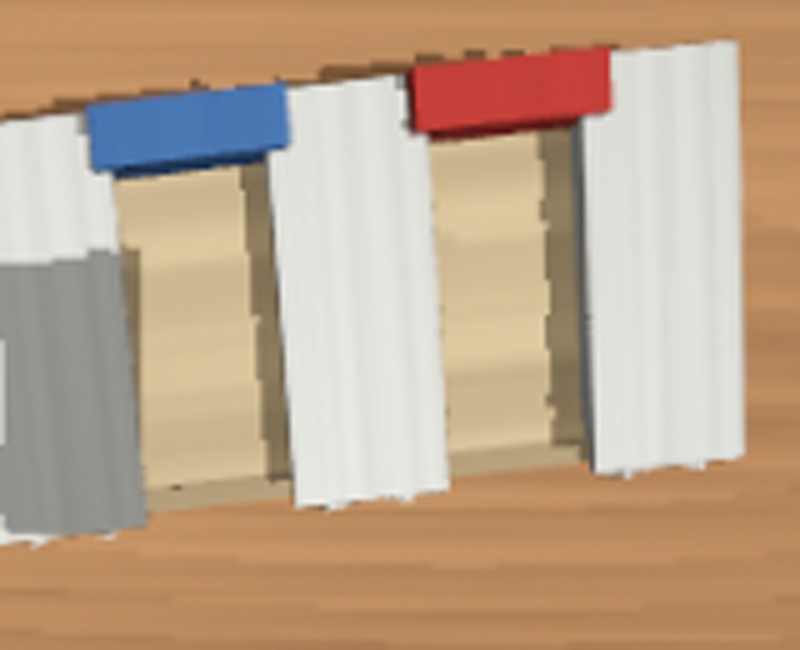

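```bash
cat > rackfit.py <<'E'
from h import *
from scipy.optimize import least_squares
w=np.load("w1.npy",allow_pickle=True).item()
A=lambda L,o:[np.array(p)/5-.5+np.array(o) for p in L]
d1=lambda *L:A(L,(105,50)); d2=lambda *L:A(L,(250,50))
st=np.array(d1((190,257),(380,231),(497,213),(690,188))+d2((93,170),(290,147),(413,132),(610,110)))
co=np.array(d1((143,617))+d2((745,457))+d1((57,217))+d2((737,42)))
S=p2w(w,st,.064)[:,:2];C=p2w(w,co,.056)[:,:2]
def f(p,full=False):
    x,y,t,W,s,fx=p
    Rm=np.array([[np.cos(t),-np.sin(t)],[np.sin(t),np.cos(t)]])
    M=[]
    for c in (.12,.04,-.04,-.12): M+=[[.045,c+s],[.045,c-s]]
    M+=[[-.045,W],[-.045,-W],[fx,W],[fx,-W]]
    D=(np.r_[S,C]-[x,y])@Rm-np.array(M)
    return D if full else D.ravel()
r=least_squares(f,[.645,0,.12,.18,.0245,.059],loss='soft_l1',f_scale=.001)
print(np.round(r.x,4),np.degrees(r.x[2]));print(np.round(f(r.x,True)*1000,1))
E
python3 rackfit.py
```

```text
[ 0.6454 -0.0032  0.1197  0.179   0.0241  0.0599] 6.8610515020534795
[[-0.2 -1.5]
 [-0.6 -1.9]
 [-0.2  0.2]
 [-0.3  0.5]
 [ 0.   0.6]
 [-0.1  0.5]
 [ 0.1  1.9]
 [ 0.2  1.2]
 [ 0.6 -0.3]
 [ 0.5 -0.5]
 [ 0.5 -0.6]
 [-0.5 -0.4]]
```

```bash
cat >> h.py <<'E'
RX,RY,RT=0.6454,-0.0032,0.1197
LY={'yellow':.12,'green':.04,'blue':-.04,'red':-.12}
def rk(x,y,z): return [RX+x*np.cos(RT)-y*np.sin(RT),RY+x*np.sin(RT)+y*np.cos(RT),z]
def inrack(p): 
    d=np.array(p[:2])-[RX,RY];return d@[np.cos(RT),np.sin(RT)],d@[-np.sin(RT),np.cos(RT)]
def F():
    f=state()["ft_force"]; return np.r_[f[:2]@[np.cos(RT),np.sin(RT)],f[:2]@[-np.sin(RT),np.cos(RT)],f[2]]
def pick(c,v,g):
    a=np.radians(v[2]); p=[v[0]+g*np.cos(a),v[1]+g*np.sin(a)]
    move_to(p+[0.10],q(a)); move_l(p+[0.010],0.12)
    close(); print("gap",state()["finger_gap"])
    move_l(p+[0.075],0.15)
def feed(x,y,z,f0,lim,xmax,step=.002):
    "step forward in rack x until the force opposes"
    while x<xmax:
        x+=step; move_l(rk(x,y,z),0.04); f=F()-f0
        if f[0]<-lim: print("contact",x,np.round(f,1)); break
    else: print("no contact",x,np.round(F()-f0,1))
    return x
E
cat > do.py <<'E'
import sys
from h import *
c=sys.argv[1]; g=float(sys.argv[2]); d=float(sys.argv[3])
im=get_image("top"); ps=panels(im)
for k,v in ps.items(): print(k,np.round(v,3))
v=np.array(ps[c]); v[0]+=.0015
pick(c,v,g)
move_to(rk(-.135+g,LY[c],.075),q(RT))
move_l(rk(-.135+g,LY[c],.0455),0.1)
f0=F(); w=get_image("wrist"); cv2.imwrite(f"pics/in_{c}.png",w["frame"]); t=get_image("top"); crop(t,150,110,330,245,4,f"in_{c}_t.png")
print("f0",np.round(f0,1),state()["finger_gap"],state()["time"])
E
python3 do.py red -.05 0
```

```text
red [  0.496   0.223 -14.647 129.453  46.088]
yellow [  0.485  -0.212   2.994 128.734  46.824]
gap 0.04566383166925398
f0 [-0.7 -0.1 -1. ] 0.04601275494074264 8.375
```

View pics/in_red.png

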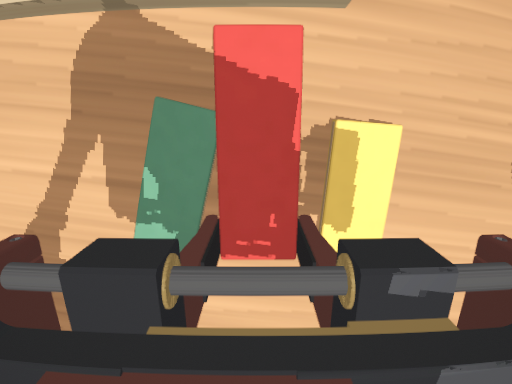

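View pics/in_red_t.png

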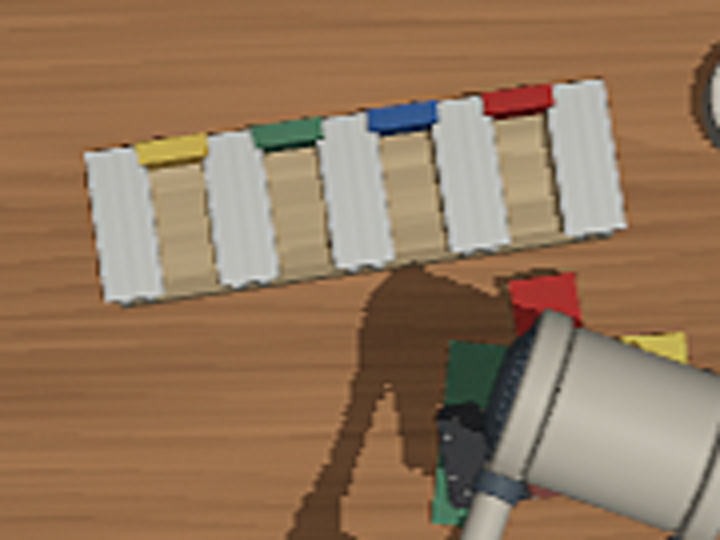

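```bash
cat > ins.py <<'E'
import sys
from h import *
c=sys.argv[1]; g=float(sys.argv[2]); d=float(sys.argv[3])
f0=F(); y=LY[c]; z=.0455
for x in (-.115,-.105,-.095,-.085,-.07,-.055,-.04,-.03,-.025):
    if x>-.02-d: break
    move_l(rk(x+g,y,z),0.08); f=F()-f0; print(x,np.round(f,1))
    if abs(f).max()>15: print("STOP"); break
else:
    xx=feed(x+g,y,z,f0,8,-.012+g)
print(np.round(inrack(state()["ee_pos"]),4),state()["time"])
w=get_image("wrist"); cv2.imwrite(f"pics/ins_{c}.png",w["frame"])
E
python3 ins.py red -.05 0
```

```text
-0.115 [-1.7  0.6 -0.8]
-0.105 [-0.7  0.8 -1.8]
-0.095 [-1.9 -0.  -1. ]
-0.085 [-0.9  0.3 -0.3]
-0.07 [-1.4  0.4 -2. ]
-0.055 [-0.6  0.3 -2. ]
-0.04 [-0.6  0.  -0.6]
-0.03 [-1.1 -0.2 -0.6]
-0.025 [-1.  -0.1  0.1]
contact -0.067 [-14.1  -0.6   2.1]
[-0.0705 -0.12  ] 12.15
```

View pics/ins_red.png

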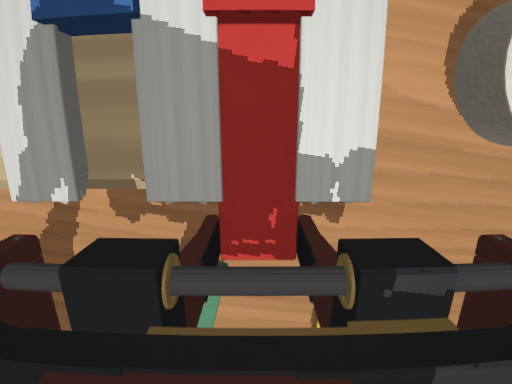

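```bash
cat > fin.py <<'E'
import sys
from h import *
c=sys.argv[1]; x0=float(sys.argv[2]); y=LY[c]
gripper_open()
x,_=inrack(state()["ee_pos"])
move_l(rk(x-.001,y,.10),0.15)
move_l(rk(-.13,y,.10),0.2); close()
move_l(rk(-.13,y,.043),0.15); f0=F()
move_l(rk(x0,y,.043),0.06); print("at",x0,np.round(F()-f0,1))
feed(x0,y,.043,f0,7,-.085)
print(np.round(inrack(state()["ee_pos"]),4))
move_l(rk(-.125,y,.043),0.1); move_l(rk(-.125,y,.10),0.15)
gripper_open()
move_to(rk(-.10,.05,.27),q(RT))
w=get_image("wrist"); cv2.imwrite(f"pics/fin_{c}.png",w["frame"])
t=get_image("top")
for k,v in panels(t).items(): print(k,np.round(v,3))
print("wrist",{k:np.round(v,3) for k,v in panels(w).items()},state()["time"])
E
python3 fin.py red -.108
```

```text
at -0.108 [ 0.5 -0.3 -0.7]
contact -0.09399999999999999 [-12.5   1.3   4.1]
[-0.0964 -0.12  ]
green [ 4.82000e-01 -8.00000e-02 -7.22900e+00  1.28356e+02  4.43280e+01]
yellow [  0.485  -0.212   2.994 128.734  46.824]
wrist {'green': array([ 4.86000e-01, -8.00000e-02, -6.87500e+00,  1.27851e+02,
        4.48970e+01]), 'yellow': array([  0.488,  -0.211,   3.118, 128.267,  44.967])} 21.55
```

View pics/fin_red.png

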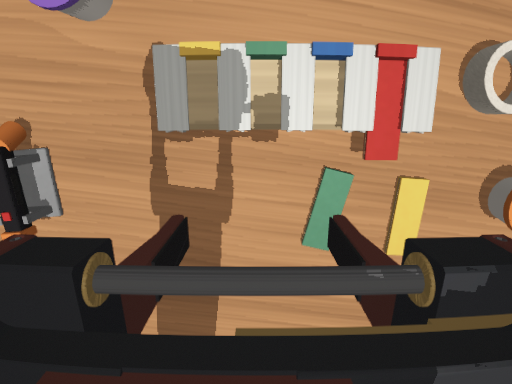

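```bash
python3 do.py yellow -.05 0 && python3 ins.py yellow -.05 0
```

```text
green [ 4.82000e-01 -8.00000e-02 -7.22900e+00  1.28356e+02  4.43280e+01]
yellow [  0.485  -0.212   2.994 128.734  46.824]
gap 0.045674870427815976
f0 [ 0.7  0.7 -0.6] 0.04585357096880872 26.7333
-0.115 [ 1.3  0.1 -0.5]
-0.105 [-0.2  0.1 -0.5]
-0.095 [-0.3 -0.5 -0.1]
-0.085 [-0.4  0.7 -0.3]
-0.07 [-0.4  0.8  0.3]
-0.055 [-0.6  0.5  0.2]
-0.04 [ 0.3  0.7 -0.2]
-0.03 [ 0.4  1.5 -0.2]
-0.025 [-0.9  1.2 -0.3]
contact -0.067 [-12.4  -0.5   2.5]
[-0.0699  0.1197] 30.5083
```

View pics/ins_yellow.png

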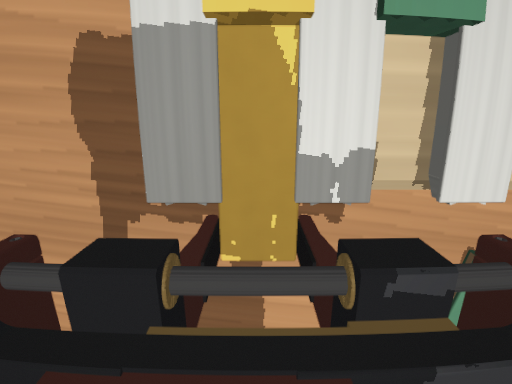

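```bash
python3 fin.py yellow -.108 && python3 do.py green -.056 0.016 && python3 ins.py green -.056 .016
```

```text
at -0.108 [-0.1 -0.1 -1.8]
contact -0.09399999999999999 [-12.4  -0.5   5.3]
[-0.0965  0.12  ]
green [ 4.82000e-01 -8.00000e-02 -7.11100e+00  1.28336e+02  4.43500e+01]
wrist {'green': array([ 4.86000e-01, -8.00000e-02, -7.10300e+00,  1.27714e+02,
        4.49990e+01])} 39.7167
green [ 4.82000e-01 -8.00000e-02 -7.11100e+00  1.28336e+02  4.43500e+01]
gap 0.04533656350936701
f0 [ 0.2  0.8 -1. ] 0.04558860883185132 43.8833
-0.115 [-0.7 -0.9 -1.3]
-0.105 [-0.4 -0.3 -0.8]
-0.095 [-1.4  0.7 -1.7]
-0.085 [-0.1 -0.6 -0.5]
-0.07 [-0.4  0.1 -0.7]
-0.055 [-0.4 -0.5 -0.5]
-0.04 [ 0.1 -1.1 -0.7]
[-0.0963  0.04  ] 46.1333
```

View pics/ins_green.png

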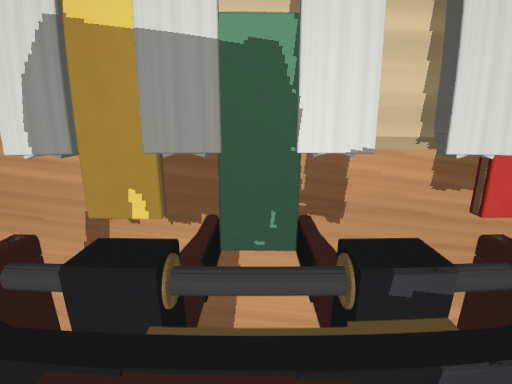

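```bash
python3 fin.py green -.118
```

```text
at -0.118 [-0.2  1.7  0.6]
contact -0.11199999999999999 [-10.2   0.3   5.2]
[-0.1138  0.04  ]
wrist {'green': array([6.0400e-01, 3.1000e-02, 6.4770e+00, 1.3657e+02, 4.6402e+01])} 53.8167
```

View pics/fin_green.png

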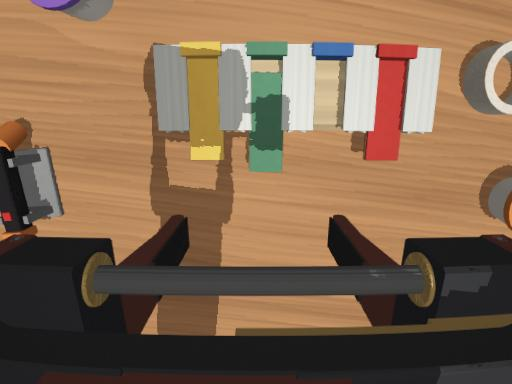

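```bash
cat > re.py <<'E'
from h import *
s=get_image("side"); crop(s,235,140,365,255,5,"tilt.png")
E
python3 re.py
```

```text
Traceback (most recent call last):
  File "re.py", line 1, in <module>
    from h import *
  File "h.py", line 1, in <module>
    from bench import *
  File "re.py", line 2, in <module>
    s=get_image("side"); crop(s,235,140,365,255,5,"tilt.png")
NameError: name 'get_image' is not defined
```

Name clash with the stdlib `re`; renaming.

```bash
mv re.py tilt.py; rm -rf __pycache__/re*; python3 tilt.py
```

```text
(no output)
```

View pics/tilt.png

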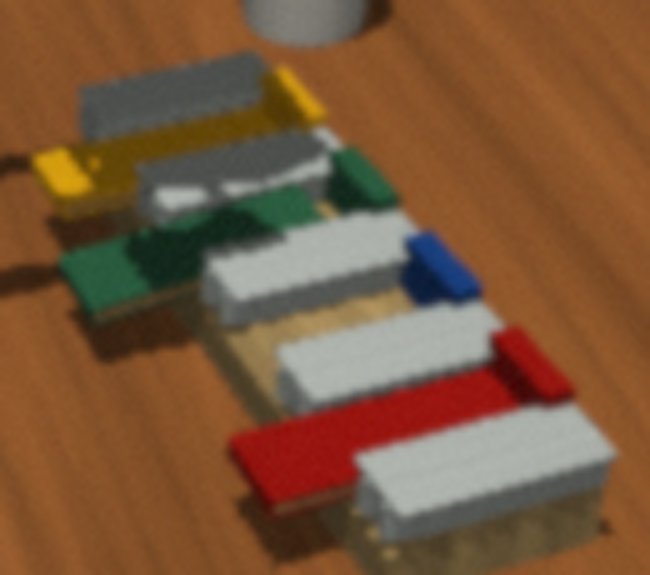

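```bash
cat > fix.py <<'E'
from h import *
y=.04
move_to(rk(-.100,y,.10),q(RT)); move_l(rk(-.100,y,.041),.12); f0=F()
close(); print("gap",state()["finger_gap"],np.round(F()-f0,1))
for z in (.043,.045,.0465):
    move_l(rk(-.100,y,z),.04); print(z,np.round(F()-f0,1))
w=get_image("wrist"); cv2.imwrite("pics/fix1.png",w["frame"]); s=get_image("side"); crop(s,235,140,365,255,5,"fix1s.png")
E
python3 fix.py
```

```text
gap 0.04580439183887851 [ 0.4 -1.1 -0.1]
0.043 [ 1.1 -1.2 -1.1]
0.045 [-0.8 -0.9 -2. ]
0.0465 [-0.9  0.5 -1.8]
```

View pics/fix1.png

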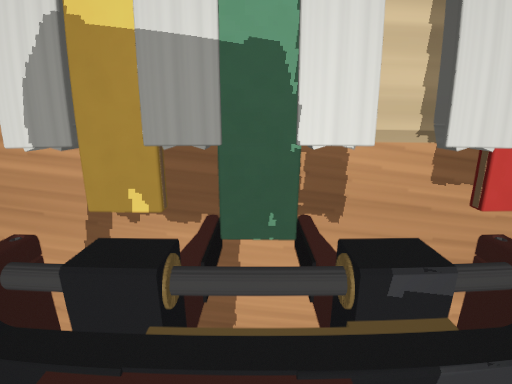

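View pics/fix1s.png

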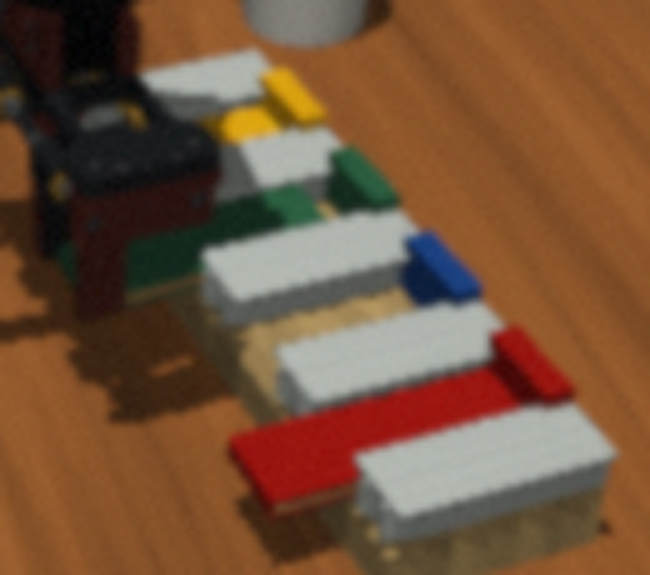

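```bash
cat > fix2.py <<'E'
from h import *
y=.0393; f0=F()
for z in (.048,.0495):
    move_l(rk(-.100,.04,z),.04); print(z,np.round(F()-f0,1))
for x in (-.098,-.096,-.094,-.092,-.090):
    move_l(rk(x,y,.0485),.04); f=F()-f0; print(x,np.round(f,1))
    if f[0]<-15: break
print(inrack(state()["ee_pos"]),state()["time"])
s=get_image("side"); crop(s,235,140,365,255,5,"fix2s.png")
w=get_image("wrist"); cv2.imwrite("pics/fix2.png",w["frame"])
E
python3 fix2.py
```

```text
0.048 [ 0.1 -0.8 -1.3]
0.0495 [-0.9  0.1 -0.9]
-0.098 [ 0.9  0.1 -0.8]
-0.096 [-0.4 -0.1  0.6]
-0.094 [ 1.2 -0.3 -0.3]
-0.092 [-0.2 -0.9 -0. ]
-0.09 [ 0.5 -0.1 -0.7]
(np.float64(-0.0898361459744959), np.float64(0.039298906946358354)) 58.5583
```

View pics/fix2s.png

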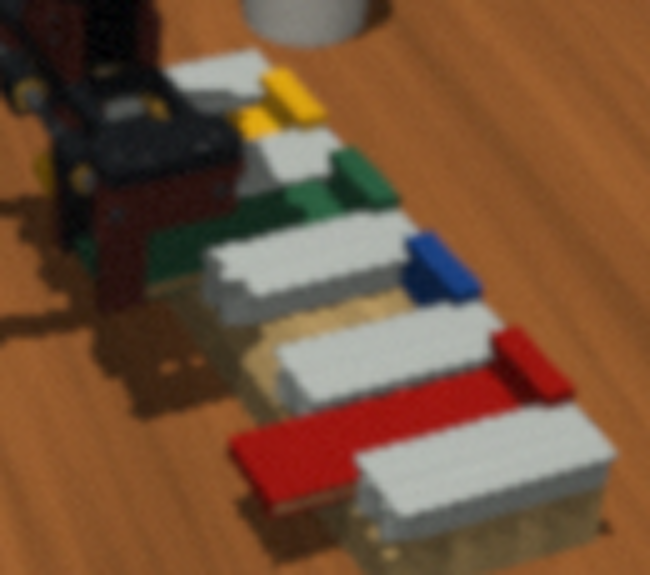

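View pics/fix2.png

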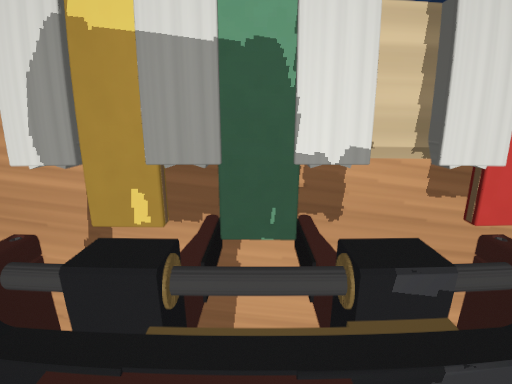

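```bash
cat > fix3.py <<'E'
from h import *
f0=F()
for z in (.047,.0455,.044):
    move_l(rk(-.090,.0393,z),.04); f=F()-f0; print(z,np.round(f,1))
    if f[2]>4: break
gripper_open(); print("open",state()["finger_gap"],np.round(F()-f0,1))
E
python3 fix3.py; sed -i 's/^gripper_open()$/if state()["finger_gap"]<.08 and len(sys.argv)<4: gripper_open()/;' fin.py; sed -n 1,8p fin.py; python3 fin.py green -.108
```

```text
0.047 [-0.3 -0.2  1.3]
0.0455 [-0.6  0.2  0.9]
0.044 [-1.1  0.5  1.9]
open 0.08773933165401304 [-0.6 -0.1  2.6]
import sys
from h import *
c=sys.argv[1]; x0=float(sys.argv[2]); y=LY[c]
if state()["finger_gap"]<.08 and len(sys.argv)<4: gripper_open()
x,_=inrack(state()["ee_pos"])
move_l(rk(x-.001,y,.10),0.15)
move_l(rk(-.13,y,.10),0.2); close()
move_l(rk(-.13,y,.043),0.15); f0=F()
at -0.108 [ 0.2 -0.5 -1. ]
contact -0.09399999999999999 [-13.   -0.4   6.2]
[-0.0964  0.04  ]
wrist {} 68.4167
```

View pics/fin_green.png

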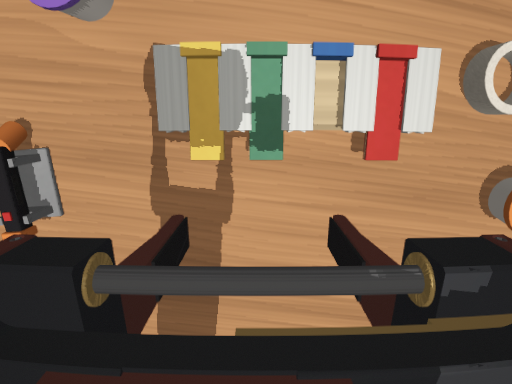

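```bash
python3 - <<'E'
from h import *
im=get_image("top")
p=p2w(im,[[96,225],[95,202],[99,248]],.068);print(np.round(p,3))
move_to([p[0,0]-.04,p[0,1],.24],q(np.radians(8)))
w=get_image("wrist"); np.save("w2.npy",w,allow_pickle=True); cv2.imwrite("pics/lw.png",w["frame"]); print(state()["time"],state()["finger_gap"])
E
```

```text
[[0.473 0.387 0.068]
 [0.536 0.39  0.068]
 [0.411 0.379 0.068]]
69.9 0.08773006104786005
```

View pics/lw.png

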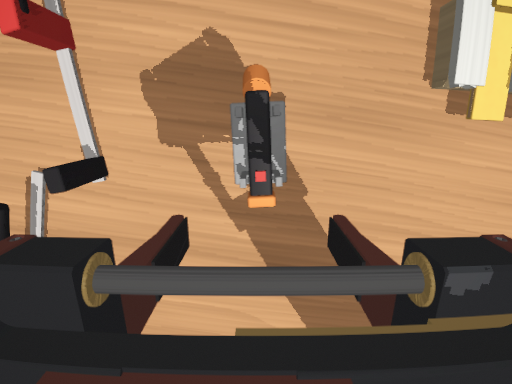

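```bash
python3 - <<'E'
from h import *
w=np.load("w2.npy",allow_pickle=True).item()
crop(w,215,55,305,215,5,"lwc.png")
g=w["depth"]; print(g[150,260],g[100,258])
E
```

```text
0.32497647 0.31012386
```

View pics/lwc.png

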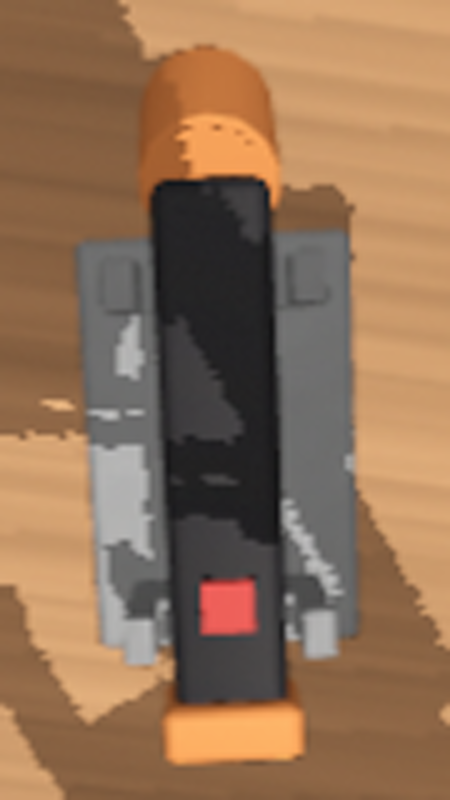

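```bash
python3 - <<'E'
from h import *
w=np.load("w2.npy",allow_pickle=True).item()
c=lambda L:np.array(L)/5-.5+[215,55]
H=p2w(w,c([(153,185),(268,181),(288,695),(180,700)]),.068)[:,:2]
Ft=p2w(w,c([(80,243),(348,232),(357,637),(103,645)]),.010)[:,:2]
for P in (H,Ft):
    m=P.mean(0);d=(P[0]+P[1]-P[2]-P[3])/2
    print(np.round(m,4),"len",np.linalg.norm(d),"wid",np.linalg.norm(P[0]-P[1]),np.linalg.norm(P[3]-P[2]),"yaw",np.degrees(np.arctan2(d[1],d[0])))
E
```

```text
[0.4741 0.3909] len 0.11852550620469211 wid 0.02560146637994862 0.026114993374711713 yaw 10.604160559114952
[0.4707 0.3903] len 0.10937803580544737 wid 0.07089842308583778 0.07163755929557603 yaw 10.259043458752325
```

```bash
cat > lamp1.py <<'E'
from h import *
L=np.array([.4715,.3905]);a=np.radians(10.4)
move_to([*L,.12],q(a)); move_l([*L,.047],.12)
f0=state()["ft_force"]; close(); s=state(); print("gap",s["finger_gap"],np.round(s["ft_force"]-f0,1))
move_l([*L,.055],.04); move_l([*L,.13],.12)
s=state(); print("gap",s["finger_gap"],np.round(s["ft_force"]-f0,2),s["time"])
w=get_image("wrist");np.save("w3.npy",w,allow_pickle=True); cv2.imwrite("pics/lh.png",w["frame"])
s=get_image("side");crop(s,130,40,290,160,5,"lhs.png")
t=get_image("top");crop(t,150,110,330,245,4,"lht.png")
E
python3 lamp1.py
```

```text
gap 0.02794194694064135 [-0.9  0.5 -0.1]
gap 0.02778232631890953 [-0.2   0.84 -3.66] 73.3
```

View pics/lh.png

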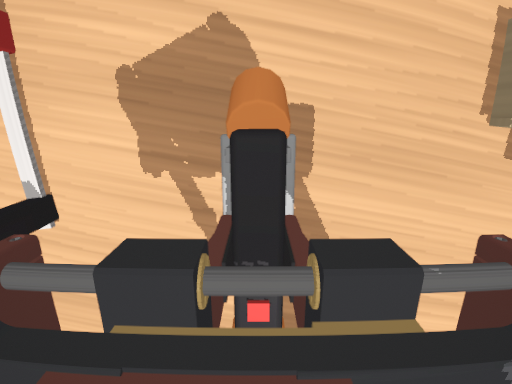

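View pics/lhs.png

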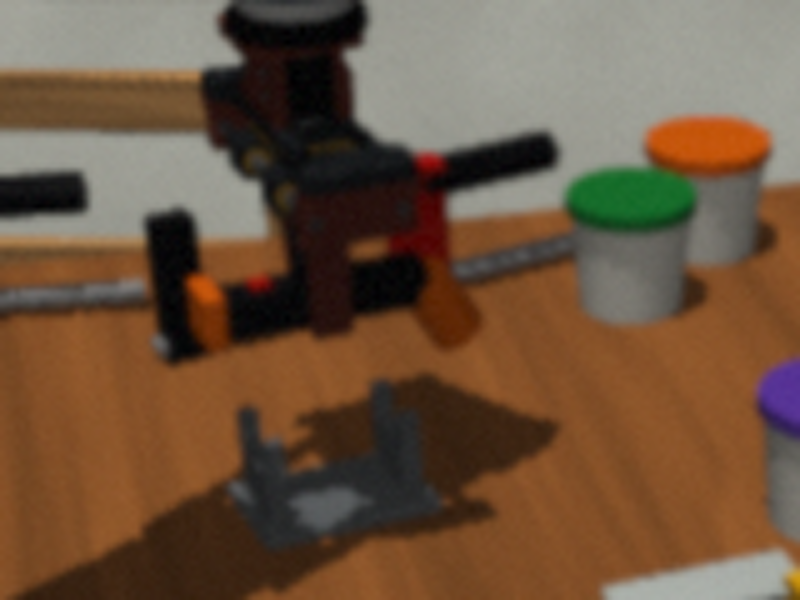

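View pics/lht.png

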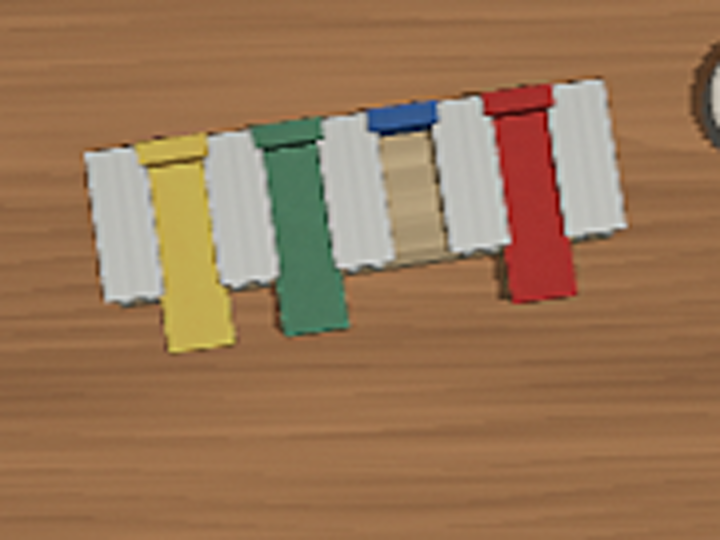

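```bash
python3 - <<'E'
from h import *
w=np.load("w3.npy",allow_pickle=True).item()
a=np.radians(10.4);L=np.array([.4715,.3905])
P=p2w(w,[(234,131),(285,131)],.13+.021)[:,:2]-L
print(np.round(P@np.array([[np.cos(a),-np.sin(a)],[np.sin(a),np.cos(a)]]),4))
D=w["depth"];print(D[145,258],D[200,258])
V=w["view"]
def pt(u,v):
    n=cv2.undistortPoints(np.array([[[u,v]]],float),w["camera_matrix"],np.array([w["k1"],0,0,0,0.]))[0,0];d=D[v,u]
    return V[:3,:3].T@(np.array([n[0]*d,-n[1]*d,-d])-V[:3,3])
for v in (140,150,170,190,210): print(np.round(pt(258,v),4))
E
```

```text
[[ 0.0626  0.0112]
 [ 0.0626 -0.0123]]
0.13221577 0.13766809
[0.5288 0.4012 0.1475]
[0.5241 0.4003 0.1475]
[0.5147 0.3986 0.1482]
[0.5049 0.3968 0.1485]
[0.4946 0.3949 0.1481]
```

```bash
cat > lamp2.py <<'E'
from h import *
z=.046+.0866+.026+.005
for i,c in enumerate(('yellow','green','red')):
    p=rk(-.02-.1345,LY[c],z)
    if i==0: move_to(p,q(RT))
    else: move_l(p,.12)
    hold(.4); t0=state()["time"]; hold(3.4); s=state()
    print(c,np.round(inrack(s["ee_pos"]),4),s["ee_pos"][2],s["finger_gap"],t0,s["time"])
    for n in ("side","wrist"): cv2.imwrite(f"pics/beam_{c}_{n}.png",get_image(n)["frame"])
E
python3 lamp2.py; cd pics; python3 -c "
import cv2,numpy as np
cv2.imwrite('bm.png',cv2.resize(np.hstack([cv2.imread(f'beam_{c}_side.png')[60:260,150:420] for c in ('yellow','green','red')]),(800,198)))"
```

```text
yellow [-0.1545  0.12  ] 0.16360045937905215 0.027854670866721616 74.9833 78.3833
green [-0.1545  0.04  ] 0.16361901252587316 0.027700621500787063 79.7 83.1
red [-0.1545 -0.12  ] 0.163621895823799 0.027961105957004143 85.0833 88.4833
```

View pics/bm.png

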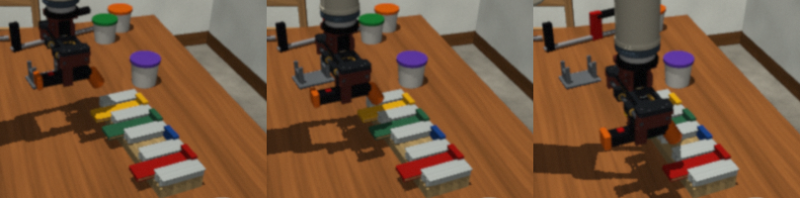

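View pics/beam_red_wrist.png

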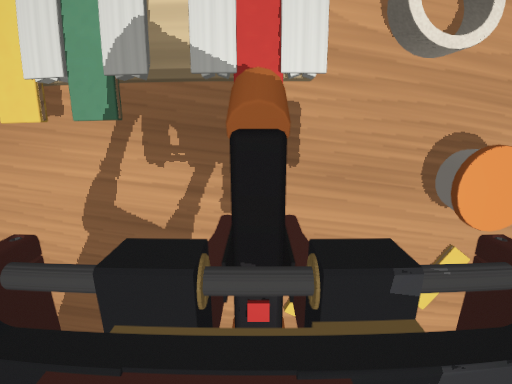

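```bash
cat > lamp3.py <<'E'
from h import *
L=np.array([.4715,.3905]);a=np.radians(10.4)
move_l(rk(-.22,-.08,.22),.3)
move_to([*L,.13],q(a)); f0=state()["ft_force"]
for z in (.075,.060,.052,.0495,.048,.047):
    move_l([*L,z],.08); f=state()["ft_force"]-f0; print(z,np.round(f,1))
    if abs(f).max()>12: print("STOP");break
else:
    gripper_open(); move_l([*L,.13],.1)
    move_to([L[0]-.04,L[1],.24],q(np.radians(8)))
w=get_image("wrist"); crop(w,195,45,325,225,3.3,"lback.png"); np.save("w4.npy",w,allow_pickle=True)
t=get_image("top");crop(t,60,110,330,265,2.9,"lbackt.png"); s=get_image("side");crop(s,150,90,260,160,6,"lbacks.png"); print(state()["time"])
E
python3 lamp3.py
```

```text
0.075 [-0.5  0.3  0.2]
0.06 [-0.3  0.8 -0.2]
0.052 [ 0.1  1.  -0.4]
0.0495 [ 0.   0.8 -1. ]
0.048 [ 0.5  0.  -0.5]
0.047 [-0.2  1.   0.2]
95.775
```

View pics/lback.png

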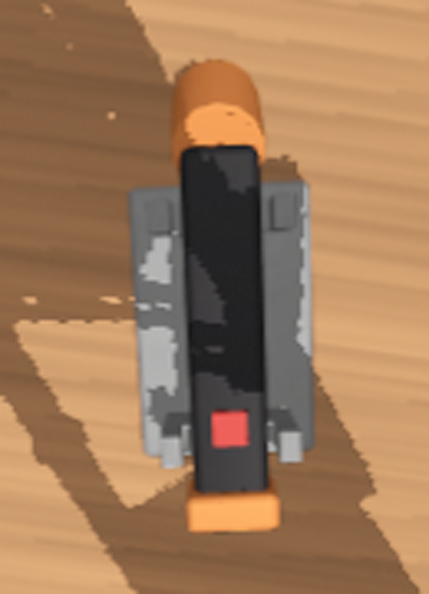

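View pics/lbackt.png

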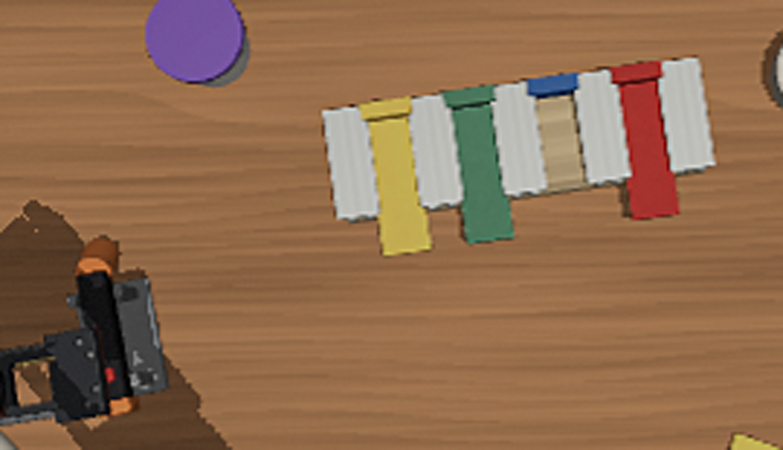

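View pics/lbacks.png

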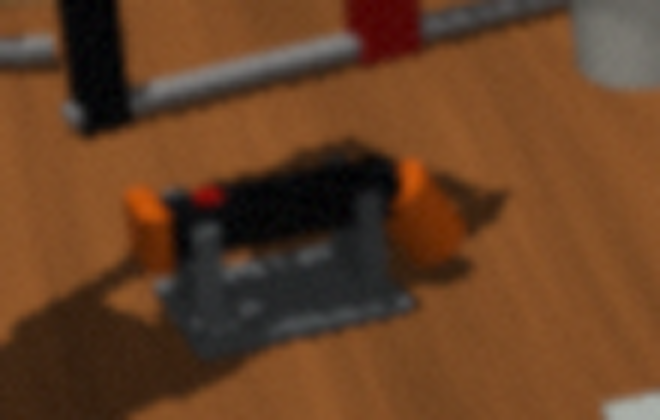

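```bash
python3 -c "
from h import *
t=get_image('top'); print(state()['time']); print(job_done())"
```

```text
95.825
the job is handed in; nothing more can be done
None
```

The job is handed in at 95.8 s of the 210 s allowed. All three panels on the bench are home: red, yellow and green. Blue was absent, and I left the two small yellow pieces alone.

- **Panels:** Each panel was pushed from behind until it stopped against its end stop. The arm halted at the same depth in all three lanes (rack x about -96.4 mm), and the last top picture shows the three outer ends in line.
- **Green panel:** I released it 20 mm short to keep the fingers off the yellow panel. It tilted and jammed at the first push, so I regripped it, levelled it, and it then went home.
- **Lamp:** I held it over yellow, then green, then red for 3.4 s each, aimed for 10 cm. The aim is computed from the measured rack and lamp poses. No spot of light shows in the pictures, so I could not see directly that the beam hit the middle of each panel.
- **After returning the lamp:** It sits in the cradle as I found it, with no unusual contact forces on the way down.
- **Bystanders:** The arm never went near the tubs or the tape roll, though I did not measure their positions again at the end.

The top and wrist cameras disagreed by about 3 mm in x, and the yellow and red stops fitted about 1.5 mm off in y. Neither caused a problem.

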